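# Hold the pot lid under the tap for rinsing

## Task

Swing the tap's spout round from the side until it points straight out from the wall, over the drain. Then take the pot lid out of the dish rack in the sink, leaving the plate and the little glass bottle where they are, and hold it in the air a hand's breadth below the spout's outlet, its middle in line with the spout, hollow inner side up and tilted about 45 degrees, so that the water would fall near its middle and run off. Finish there, still holding the lid, with nothing but the gripper carrying it: a colleague then turns on the water.

Things in the scene. Friction and masses are not known exactly. Their poses are not given: they have to be found in the camera images.
- drain_sieve: Round steel drain sieve, 88 mm across, flat in the sink floor (z = 0; the rack may stand over it). The sink is 0.39 m from front to back and 0.485 m wide, its rim 0.179 m above its floor, its back wall 108 mm behind this origin. Origin at its middle. Its x axis points square to the wall behind the sink, its y axis along the wall to the robot's left.
- spout_outlet (a point): Centre of the spout's mouth, facing down; it starts 38 to 78 mm to the left of the sieve's middle (along its y) and moves with the spout. The spout is a level bar 28 mm wide and 26 mm high, its underside 10 mm above this point, its end 17 mm beyond it; it can be gripped across its width from above. A lid sloping to the wall touches the sink's back wall unless its middle stays 20 to 35 mm nearer the robot than this point.
- tap: The mixer tap with its spout, on the worktop 0.18 m above the sink floor. The spout swings level about the tap's upright axis, which stands 166 mm behind the sieve's origin along the sieve's x (at its y = 0); the outlet is 112 mm out from it. The swing is stiff (0.6 N m), stays where left and stops 22 degrees past straight out. Tap column radius 23 mm; its top lever ends 100 mm above the outlet, 55 mm out.
- rack: Bamboo dish rack fixed on the sink floor, 102 x 276 x 74 mm; origin under its centre. Its own y axis runs along its length, away from the robot; its x axis across it. Two rails 18 mm high, 86 mm apart, each with pins 8 mm thick to 74 mm high at y = -120, -80, ... 120 mm; discs stand in the 32 mm slots between the pins.
- lid: Steel pot lid, 200 mm across, about 0.36 kg, on edge in the rack slot at y = 100 mm, top leaning about 23 degrees towards the robot. Origin on its axis, in the plane of its underside; z points out of the handle side (towards the robot). Thickness 3 mm at the rim (z 6 to 9 mm), 6 mm 20 mm inside it, 9 mm 45 mm inside it. Bow handle within 40 mm of the axis, up to z 61 mm, set askew.
- lid_center (a point): Middle of the lid's plate, on its axis 11 mm from the body's origin along z.
- plate: White porcelain plate, 192 mm across, 0.34 kg, loose, on edge in the rack's slot at y = -100 mm, nearest the robot, leaning a little towards it; its top is 200 mm above the sink floor. Origin at its bottom edge.
- jar: Little round bottle of clear glass, 62 x 82 x 58 mm, loose, lying on the sink floor beside the rack. Origin under its centre.

How it is judged (in metres and radians):
On the way, in this order (a step that is already met when the one before it is completed fails the run):
1. The spout is swung round until it points straight out from the wall (y of spout_outlet in the frame of drain_sieve between -0.014 and 0.014 m), for 0.3 s.
2. The lid is lifted clear of the rack (height (world z) of lid_center above 0.15 m and contact force between lid and rack below 0.1 N and contact force between lid and the fingers above 1 N), for 0.2 s.
At the end, for the whole second after the job is handed in: Spout straight out, its outlet within 17 mm of the line through the drain square to the wall; lid held still by the fingers alone, its middle within 25 mm of that line, within 50 mm horizontally of the outlet and 35 to 118 mm below it, inner side up, 32 to 60 degrees from level (y of spout_outlet in the frame of drain_sieve between -0.017 and 0.017 m and horizontal distance between lid_center and spout_outlet below 0.05 m and y of lid_center in the frame of drain_sieve between -0.025 and 0.025 m and height (world z) of lid_center between 0.15 and 0.235 m and angle between lid's own z axis and vertical between 2.094 and 2.583 rad and contact force between lid and the fingers above 1 N and linear speed of lid below 0.03 m/s and contact force between lid and rack below 0.2 N and contact force between lid and tap below 0.2 N and contact force between lid and plate below 0.2 N and contact force between lid and jar below 0.2 N and contact force between lid and counter_c2 below 0.2 N and contact force between lid and counter_c3 below 0.2 N and contact force between lid and counter_c4 below 0.2 N and contact force between lid and counter_c5 below 0.2 N and contact force between lid and counter_c6 below 0.2 N and contact force between lid and counter_c7 below 0.2 N and contact force between lid and counter_c8 below 0.2 N); the arm keeps its last pose, push and grip.
It fails at once if The plate or the glass bottle is shifted by more than 3 cm (distance of any of plate, jar from where it was at the start of the episode above 0.03 m).
It also fails if it takes over 48 s, if anything falls off the work surface, if the arm or the gripper's body presses on something with over 40 N, if the wrist force passes 120 N, or if a joint passes its speed limit or range.

## Robot

A 7-joint arm with a two-finger parallel gripper is mounted at the origin on a cart in front of the work surface, level with it; the furniture and walls round the work are solid. World frame = base frame: x ahead of the robot, y to its left, z up, the work surface at z = 0. Lengths are in m, angles in degrees, forces in N, time in s.
With the tool pointing down it reaches from about 0.425 to 0.875 m from the base axis. Payload 4.7 kg.
Tool frame: the origin (TCP) lies between the finger pads; the fingertips stand 17 mm ahead of it and the grasp point (between the pads) lies 2 mm behind it; z points along the fingers, y is the line along which they close (so a half turn about z gives the same grasp; the last joint's range is limited). The gripper opens to 87 mm and grips with 3 to 60 N. Pads are 19 mm wide; open, the fingers measure 117 mm over their backs; the gripper's body (75 mm by 190 mm) begins 51 mm behind the grasp point.
Start: joints at [-62.561, 18.392, -4.016, 83.108, 1.295, 78.541, -3.26], TCP at [0.291, 0.581, 0.24] pointing down, gripper open.
Joint ranges: [-163.93, 163.93], [-17.29, 119.83], [-79.2, 71.16], [3.27, 140.29], [-89.18, 269.18], [5.43, 117.66], [-154.24, 154.24]. Speed limits (degrees/s): [147.25, 147.25, 180, 180, 180, 180, 180].

## Interface

Orientations are given as [roll, pitch, yaw] about the fixed x, y, z axes, in that order (R = Rz(yaw) Ry(pitch) Rx(roll)).
In Python, from cell import env, cams gives the robot as it stands.
- The arm moves only by the shell command python3 -m pendant 'ROWS' [FORCE]. ROWS is JSON, a list of rows, each an object of numbers: "tx", "ty", "tz": the shift along the tool's x, y, z each as a share of 0.05 m, from -1 to 1; "spin": the turn about the tool's z as a share of 4 degrees, from -1 to 1; "claw": the closure, from 0 (fully open) to 1 (shut). A call has 1 to 10 rows; each row shifts and turns the commanded pose from where the row before left it, along the tool's axes as they then stand; what a row does not reach is not made up. A row lasts 1/8 s, in which the tool goes at most 62.5 mm and 10.7 degrees, less where a joint would pass 70% of its speed; a pose out of reach is approached as far as the arm can. A call with a number of a shift or a turn outside -1 to 1 is refused whole. A call with a gripper value outside its range is refused whole. The fingers move at their own pace and stop on an object; FORCE is the grip in N (left out, the last holds). Time passes only in rows, so rows that do not move let the fingers close. It gives the time, the measured TCP pose, the force, the opening and the grip force at its end, in the units of the state.
- env.get_obs(): the state, without advancing time (a new reading comes with each control period).
- cams.read_camera(name): name is "scene" or "top" or "wrist"; returns the picture (384x512x3 uint8, red, green, blue); there is no depth.
- cams.camera_info(name): a dict with "fx", "fy", "cx", "cy" (pixels), "k1" (the pictures are not rectified: a ray, as slopes to the right and down, at radius r is drawn at 1 + k1 r^2 times it, then the intrinsics apply), "rvec" (rotation vector, rad) and "tvec" (3), from world to camera coordinates, as OpenCV has them. Camera axes: x right, y down, z forward; pixel columns grow to the right and rows downward; lengths in m; the calibration is good to about 2 mm. A picture is of the moment at which its call begins: read the wrist's pose just before it. camera_info takes no time and is no camera call; for the wrist camera it gives the pose at the moment of the call.
- env.sign_off(): hands the job in; it is judged then, once.
The state is a dict: "time_s": time; "qpos": joint angles; "joint_velocities": joint speeds; "effort": joint torques, N m; "tool_pos": TCP position; "tool_rot": TCP orientation; "force": force on the tool from outside, world axes, zero at the start; "wrist_torque": the same for the moment, N m; "grip_width": finger opening in m; "grasp_force": force on a finger pad.
Only numpy, scipy, OpenCV 4.12 (cv2) and the standard library are available. Lean on these libraries where they do the work, as an engineer would, in place of code of your own. Each camera call takes 0.05 s, during which the arm holds its last target. There are 200 camera calls.

## Working session

There is one attempt and no reset: what is moved stays moved. The work goes in short steps, Python scripts to look and compute and a shell command to move; the robot and the scene stay as the last step left them, time stands still between calls to the robot, and variables do not carry over. Pictures are saved under pics/ and viewed, at most 10 in all, crops included, and the job is handed in when it is done.

```bash
ls; mkdir -p pics; python3 - <<'E'
from cell import env,cams
import cv2
import numpy as np
o=env.get_obs()
for k in o: print(k,o[k])
for n in ["scene","top","wrist"]:
    i=cams.camera_info(n);print(n,i)
    R=cv2.Rodrigues(np.array(i['rvec'],float))[0];print(-R.T@np.array(i['tvec']))
    cv2.imwrite(f"pics/{n}0.png",cams.read_camera(n)[:,:,::-1])
a=cv2.imread("pics/scene0.png");b=cv2.imread("pics/top0.png")
cv2.imwrite("pics/st0.png",np.hstack([a,b])[:,:])
E
```

```text
pics
time_s 0.0
qpos [-62.56144178  18.43795857  -4.01671663  83.1743675    1.2962683
  78.54004939  -3.26036891]
joint_velocities [ 0.04564594 -0.01744559  0.01284351  0.00929642  0.08047662  0.09028043
 -0.07732683]
effort [-7.46390360e-04 -4.91277838e+01 -4.04345104e-01 -3.12532496e+01
 -6.39301445e-02  4.36713675e-02  1.77364564e-04]
tool_pos [0.29116392 0.58056604 0.23847881]
tool_rot [-1.79892942e+02  6.57535103e-03  1.53372195e+02]
force [-0.47608676 -0.26341415  0.86719103]
wrist_torque [ 0.01188581  0.00790983 -0.02194937]
grasp_force 0.0
grip_width 0.08667314364180731
scene {'fx': 352.1141619263328, 'fy': 352.1141619263328, 'cx': 255.69889404824514, 'cy': 196.17615150547257, 'k1': -0.08222330605793345, 'rvec': array([ 2.2267761 , -0.87077252,  0.37267776]), 'tvec': array([-0.54579609,  0.32697391,  0.7653243 ])}
[ 0.18384832 -0.59166358  0.7788842 ]
top {'fx': 376.0793392726497, 'fy': 376.0793392726497, 'cx': 260.57033582071705, 'cy': 190.9466501490834, 'k1': -0.013415546426846954, 'rvec': array([ 2.15169458, -2.10532961,  0.21683361]), 'tvec': array([-0.17130383,  0.59888754,  1.01099013])}
[ 0.40155607 -0.14532012  1.10803751]
wrist {'fx': 280.66583365467596, 'fy': 280.66583365467596, 'cx': 254.85041713854164, 'cy': 188.72296034036054, 'k1': -0.06327717708971552, 'rvec': array([-2.47166947, -1.52559751, -0.2042672 ]), 'tvec': array([-0.64974697, -0.03142782,  0.39046436])}
[0.22597781 0.6143516  0.38357189]
```

View pics/scene0.png

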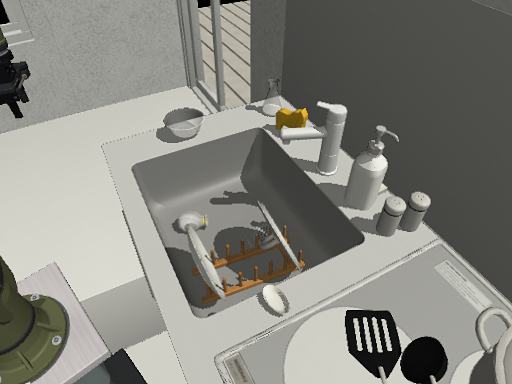

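View pics/top0.png

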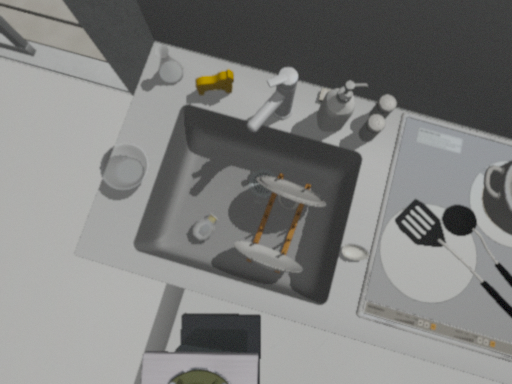

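The scene view shows the sink with the lid at about (280,235) and the plate at (205,255) in the rack, the bottle at (190,222), and the tap at (330,135) with its spout swung aside. The top view shows the sink corners near (190,107), (360,155), (327,302) and (135,240). It also shows the spout end near (252,127), the lid near (291,190), the plate near (268,256) and the jar near (204,230).

```bash
cat > h.py <<'E'
import numpy as np, cv2
from cell import env,cams
from scipy.spatial.transform import Rotation as Ro
def info(n):
    i=cams.camera_info(n);K=np.array([[i['fx'],0,i['cx']],[0,i['fy'],i['cy']],[0,0,1]]);D=np.array([i['k1'],0,0,0,0.])
    R=cv2.Rodrigues(np.array(i['rvec'],float))[0];t=np.array(i['tvec'],float);return K,D,R,t
def ray(I,uv):
    K,D,R,t=I;p=cv2.undistortPoints(np.array([[uv]],float),K,D)[0,0]
    d=R.T@np.array([p[0],p[1],1]);return -R.T@t,d/np.linalg.norm(d)
def onz(I,uv,z):
    c,d=ray(I,uv);return c+d*(z-c[2])/d[2]
def proj(I,P):
    K,D,R,t=I;return cv2.projectPoints(np.atleast_2d(P).astype(float),R,t,K,D)[0][:,0]
E
python3 - <<'E'
from h import *
T=info("top")
im=cv2.imread("pics/top0.png")
c=im[60:320,120:380];c=cv2.resize(c,None,fx=2.3,fy=2.3,interpolation=cv2.INTER_CUBIC);c=np.clip(c.astype(float)*1.2,0,255).astype(np.uint8)
cv2.imwrite("pics/top0c.png",c)
for uv in [(190,107),(360,155),(327,302),(135,240)]: print(uv,onz(T,uv,.179).round(3))
E
```

```text
(190, 107) [0.799 0.033 0.179]
(360, 155) [ 0.68  -0.411  0.179]
(327, 302) [ 0.313 -0.321  0.179]
(135, 240) [0.45  0.148 0.179]
```

View pics/top0c.png

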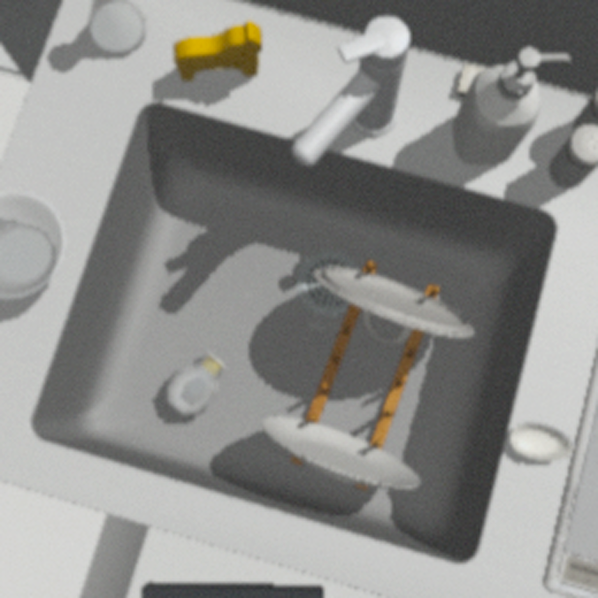

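The crop shows the rim corners at (145,100), (558,212), (472,565) and (32,435). The spout tip is at about (307,150) and the tap cap at (388,38). The sieve is partly hidden by the lid at about (325,280). The lid is an ellipse from (312,270) to (472,332), and the jar is at (195,385).

```bash
python3 - <<'E'
from h import *
T=info("top");S=info("scene")
f=lambda u,v:(120+u/2.3,60+v/2.3)
C=[onz(T,f(*p),.179) for p in [(145,100),(558,212),(472,565),(32,435)]]
for c in C: print(c.round(3))
for a,b in [(0,1),(3,2),(0,3),(1,2)]:
    d=C[a]-C[b];print(np.linalg.norm(d).round(3),np.degrees(np.arctan2(d[1],d[0])).round(1))
print('ctr',np.mean(C,0).round(3))
print('cap',onz(T,f(388,38),.37).round(3), 'scene cap',onz(S,(337,107),.37).round(3))
print('colbase top',onz(T,f(375,128),.18).round(3),'scene',onz(S,(328,170),.18).round(3))
print('tip',onz(T,f(303,155),.30).round(3),'spout root',onz(T,f(372,85),.306).round(3),'tip scene',onz(S,(282,134),.29).round(3))
print('sieve',onz(T,f(322,282),0).round(3),'scene',onz(S,(268,235),0).round(3), 'ring',onz(T,f(388,320),0).round(3))
for n,p in dict(jar=(197,383),pinA=(370,267),pinB=(433,290),pinC=(295,460),pinD=(362,485)).items(): print(n,onz(T,f(*p),.074 if n!='jar' else .03).round(3))
for n,z,p in [('lidL',.1,(312,272)),('lidR',.1,(473,333)),('plL',.1,(263,428)),('plR',.1,(420,485))]: print(n,onz(T,f(*p),z).round(3))
E
python3 - <<'E'
import cv2,numpy as np
a=cv2.imread("pics/scene0.png")
c=cv2.resize(a[90:310,150:410],None,fx=2.7,fy=2.7,interpolation=cv2.INTER_CUBIC);cv2.imwrite("pics/scene0c.png",np.clip(c*1.2,0,255).astype(np.uint8))
E
```

```text
[0.808 0.052 0.179]
[ 0.687 -0.418  0.179]
[ 0.304 -0.317  0.179]
[0.428 0.149 0.179]
0.485 75.5
0.481 75.1
0.393 -14.3
0.396 -14.8
ctr [ 0.557 -0.134  0.179]
cap [ 0.792 -0.209  0.37 ] scene cap [ 0.789 -0.214  0.37 ]
colbase top [ 0.781 -0.211  0.18 ] scene [ 0.799 -0.217  0.18 ]
tip [ 0.702 -0.132  0.3  ] spout root [ 0.775 -0.199  0.306] tip scene [ 0.708 -0.129  0.29 ]
sieve [ 0.639 -0.157  0.   ] scene [ 0.638 -0.167  0.   ] ring [ 0.591 -0.244  0.   ]
jar [ 0.501 -0.004  0.03 ]
pinA [ 0.643 -0.214  0.074]
pinB [ 0.616 -0.292  0.074]
pinC [ 0.409 -0.129  0.074]
pinD [ 0.381 -0.208  0.074]
lidL [ 0.63  -0.143  0.1  ]
lidR [ 0.56  -0.335  0.1  ]
plL [ 0.444 -0.091  0.1  ]
plR [ 0.383 -0.273  0.1  ]
```

View pics/scene0c.png

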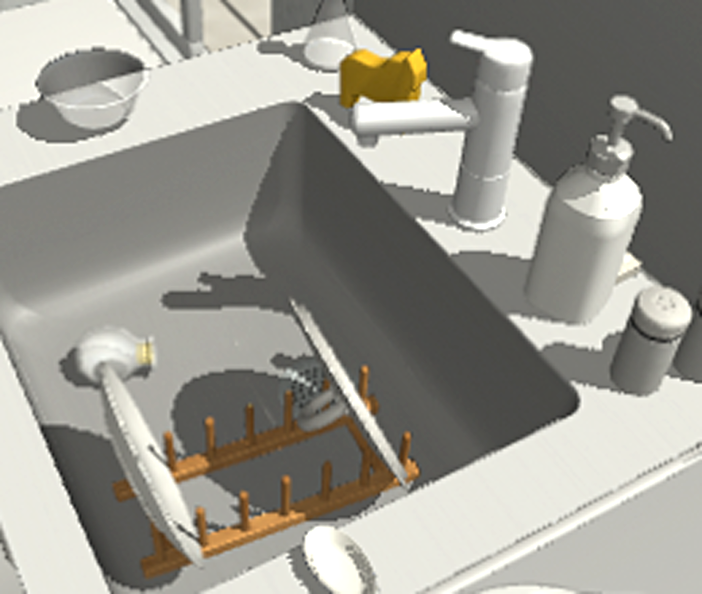

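The sieve frame has a yaw of about −14.7°. The tap axis is at about (0.793,−0.212), and the outlet is about 50 mm to its left, near (0.709,−0.138). I'll raise the arm and move it to above the spout.

```bash
python3 -m pendant '[{"tx":-0.9,"ty":-0.58,"tz":-0.5},{"tx":-0.9,"ty":-0.58,"tz":-0.5},{"tx":-0.9,"ty":-0.58,"tz":-0.5},{"tx":-0.9,"ty":-0.58,"tz":-0.5},{"tx":-0.9,"ty":-0.58,"tz":-0.5},{"tx":-0.9,"ty":-0.58,"tz":-0.5},{"tx":-0.9,"ty":-0.58,"tz":-0.5},{"tx":-0.9,"ty":-0.58},{"tx":-0.9,"ty":-0.58},{"tx":-0.9,"ty":-0.58}]'
```

```text
invalid input at $[0]: expected keys tx, ty, tz, spin, claw
```

```bash
python3 -m pendant '[{"tx":-0.9,"ty":-0.58,"tz":-0.5,"spin":0,"claw":0},{"tx":-0.9,"ty":-0.58,"tz":-0.5,"spin":0,"claw":0},{"tx":-0.9,"ty":-0.58,"tz":-0.5,"spin":0,"claw":0},{"tx":-0.9,"ty":-0.58,"tz":-0.5,"spin":0,"claw":0},{"tx":-0.9,"ty":-0.58,"tz":-0.5,"spin":0,"claw":0},{"tx":-0.9,"ty":-0.58,"tz":-0.5,"spin":0,"claw":0},{"tx":-0.9,"ty":-0.58,"tz":-0.5,"spin":0,"claw":0},{"tx":-0.9,"ty":-0.58,"tz":0,"spin":0,"claw":0},{"tx":-0.9,"ty":-0.58,"tz":0,"spin":0,"claw":0},{"tx":-0.9,"ty":-0.58,"tz":0,"spin":0,"claw":0}]'; python3 - <<'E'
from h import *
o=env.get_obs();print(o['time_s'],o['tool_pos'].round(4),o['tool_rot'].round(2),o['qpos'].round(1))
W=info("wrist");im=cams.read_camera("wrist");cv2.imwrite("pics/w1.png",im[:,:,::-1])
np.savez("w1.npz",*W)
print(proj(W,[[.709,-.138,.27],[.793,-.212,.37],[.632,-.17,0]]).round(0))
E
```

```text
time_s: 1.4
tool_pos: [0.5642, 0.1186, 0.4144]
tool_rot: [180.0, -0.0, 153.4]
force: [0.5, 0.5, 0.3]
grip_width: 0.0869
grasp_force: 0.0
1.4 [0.5642 0.1186 0.4144] [ 1.7999e+02 -1.0000e-02  1.5338e+02] [-30.2   7.9  18.2  76.6  -2.5  95.9  50.9]
[[132. 359.]
 [ 93. 489.]
 [151. 237.]]
```

View pics/w1.png

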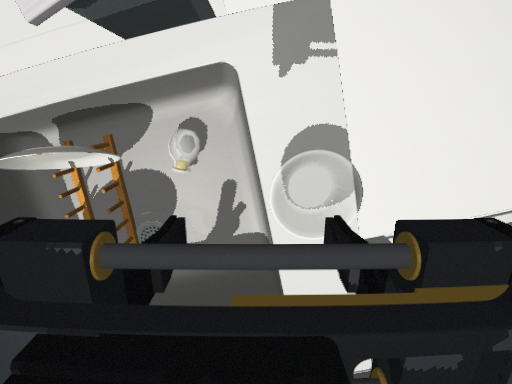

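The wrist view shows the sieve at about (152,232), which fits the prediction (151,237). The spout is still hidden. I'll go on to above the outlet and turn across the spout.

```bash
python3 -m pendant '[{"tx":-0.98,"ty":-0.66,"tz":0,"spin":0,"claw":0},{"tx":-0.98,"ty":-0.66,"tz":0,"spin":0,"claw":0},{"tx":-0.98,"ty":-0.66,"tz":0,"spin":0,"claw":0},{"tx":-0.98,"ty":-0.66,"tz":0,"spin":0,"claw":0},{"tx":-0.98,"ty":-0.66,"tz":0,"spin":0,"claw":0},{"tx":0,"ty":0,"tz":0,"spin":0.91,"claw":0},{"tx":0,"ty":0,"tz":0,"spin":0.91,"claw":0},{"tx":0,"ty":0,"tz":0,"spin":0.91,"claw":0},{"tx":0,"ty":0,"tz":0,"spin":0.91,"claw":0}]'; python3 - <<'E'
from h import *
o=env.get_obs();print(o['time_s'],o['tool_pos'].round(4),o['tool_rot'].round(2),o['qpos'].round(1))
W=info("wrist");im=cams.read_camera("wrist");s=cams.read_camera("scene")
print(proj(W,[[.709,-.138,.27],[.793,-.212,.37],[.632,-.17,0]]).round(0))
c=cv2.resize(s[60:210,230:400],None,fx=2.56,fy=2.56)
out=np.hstack([im[:,:,::-1][:, :],c[:384,:,::-1][:, :288]]);print(out.shape)
cv2.imwrite("pics/w2.png",np.ascontiguousarray(out))
E
```

```text
time_s: 2.58
tool_pos: [0.7087, -0.137, 0.4139]
tool_rot: [-180.0, -0.1, 138.7]
force: [-0.3, 0.2, -0.4]
grip_width: 0.0869
grasp_force: 0.0
2.575 [ 0.7087 -0.137   0.4139] [-1.7998e+02 -5.0000e-02  1.3869e+02] [ -7.   29.5  29.5  51.5 -14.3 102.   64.8]
[[254. 184.]
 [254. 343.]
 [216. 132.]]
(384, 800, 3)
```

View pics/w2.png

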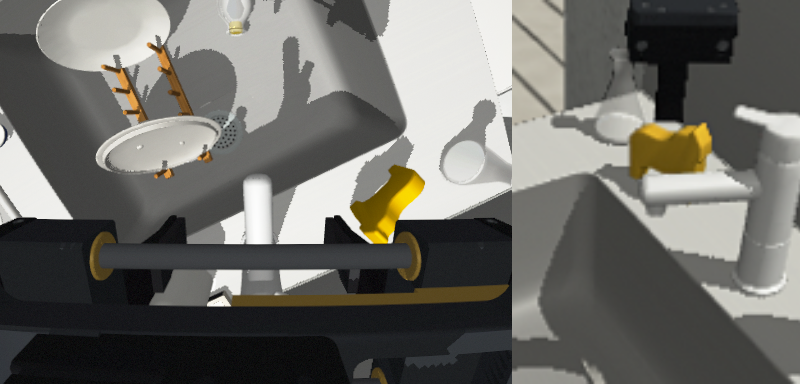

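The spout is centred between the fingers, at columns 245–272 with its tip at (257,175), and it lies square to them. I'll descend, grip and swing it.

```bash
python3 -m pendant '[{"tx":0,"ty":0,"tz":0.8,"spin":0,"claw":0},{"tx":0,"ty":0,"tz":0.8,"spin":0,"claw":0},{"tx":0,"ty":0,"tz":0.8,"spin":0,"claw":0},{"tx":0,"ty":0,"tz":0,"spin":0,"claw":0.7},{"tx":0,"ty":0,"tz":0,"spin":0,"claw":1},{"tx":0,"ty":0,"tz":0,"spin":0,"claw":1},{"tx":0,"ty":0,"tz":0,"spin":0,"claw":1},{"tx":0,"ty":0,"tz":0,"spin":0,"claw":1}]' 12 && python3 -m pendant '[{"tx":-0.005,"ty":-0.149,"tz":0,"spin":-0.95,"claw":1},{"tx":-0.005,"ty":-0.149,"tz":0,"spin":-0.95,"claw":1},{"tx":-0.005,"ty":-0.149,"tz":0,"spin":-0.95,"claw":1},{"tx":-0.005,"ty":-0.149,"tz":0,"spin":-0.95,"claw":1},{"tx":-0.005,"ty":-0.149,"tz":0,"spin":-0.95,"claw":1},{"tx":-0.005,"ty":-0.149,"tz":0,"spin":-0.95,"claw":1},{"tx":-0.005,"ty":-0.149,"tz":0,"spin":-0.95,"claw":1},{"tx":0,"ty":0,"tz":0,"spin":0,"claw":1},{"tx":0,"ty":0,"tz":0,"spin":0,"claw":1}]'
```

```text
time_s: 3.68
tool_pos: [0.709, -0.1373, 0.2954]
tool_rot: [180.0, 0.1, 138.8]
force: [-0.4, 0.3, -0.4]
grip_width: 0.0449
grasp_force: 0.0
time_s: 4.8
tool_pos: [0.6866, -0.1819, 0.2947]
tool_rot: [179.9, 0.2, 165.5]
force: [5.1, 0.9, -1.7]
grip_width: 0.0275
grasp_force: 12.0
```

```bash
python3 -m pendant '[{"tx":0,"ty":0,"tz":0,"spin":0,"claw":0},{"tx":0,"ty":0,"tz":0,"spin":0,"claw":0},{"tx":0,"ty":0,"tz":-1,"spin":0,"claw":0},{"tx":0,"ty":0,"tz":-1,"spin":0,"claw":0},{"tx":0,"ty":0,"tz":-1,"spin":0,"claw":0}]'; python3 - <<'E'
from h import *
o=env.get_obs();print(o['time_s'],o['tool_pos'].round(4),o['tool_rot'].round(2),o['qpos'].round(1))
W=info("wrist");im=cams.read_camera("wrist");np.savez("w3.npz",*W)
print(proj(W,[[.685,-.184,.27],[.793,-.212,.37],[.632,-.17,0]]).round(0))
cv2.imwrite("pics/w3r.png",im[:,:,::-1])
cv2.imwrite("pics/w3.png",cv2.resize(im[:280,:,::-1],None,fx=1.56,fy=1.56,interpolation=cv2.INTER_CUBIC))
E
```

```text
time_s: 5.42
tool_pos: [0.6839, -0.1832, 0.4465]
tool_rot: [-180.0, 0.0, 165.4]
force: [0.9, -1.2, 0.1]
grip_width: 0.0698
grasp_force: 0.0
5.425 [ 0.6839 -0.1832  0.4465] [-179.99    0.    165.38] [ -1.1  28.   26.2  49.1 -12.4 105.1  94.5]
[[254. 177.]
 [254. 316.]
 [254. 122.]]
```

View pics/w3.png

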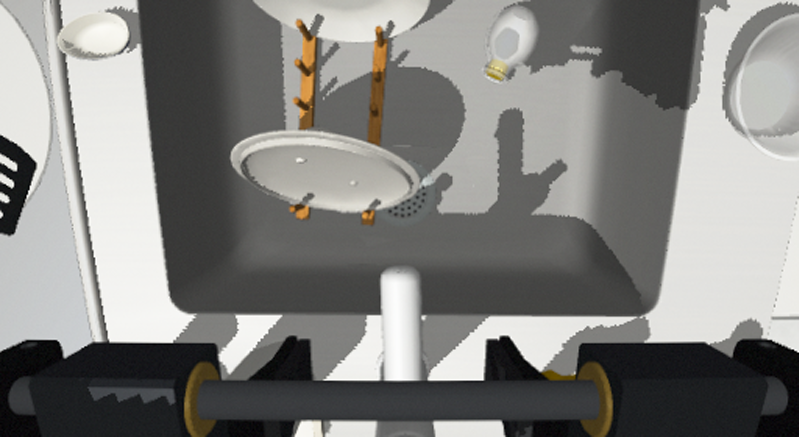

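The spout now points straight out, with its tip at (402,270) in the enlarged view and its sides square to the back rim. The sieve's centre is near (403,200), in line with it. The lid's rim ellipse spans (231,155)–(422,190). The rows can't tilt the tool directly, so I'll check whether moving past the reach limit tilts it and keeps the tilt.

```bash
python3 -m pendant '[{"tx":0.3,"ty":0,"tz":-1,"spin":0,"claw":0},{"tx":0.3,"ty":0,"tz":-1,"spin":0,"claw":0},{"tx":0.3,"ty":0,"tz":-1,"spin":0,"claw":0},{"tx":0,"ty":0,"tz":-1,"spin":0,"claw":0},{"tx":0,"ty":0,"tz":-1,"spin":0,"claw":0}]'; python3 - <<'E'
from h import *
o=env.get_obs();print(o['time_s'],o['tool_pos'].round(4),o['tool_rot'].round(2),o['qpos'].round(1))
im=cv2.imread("pics/w3r.png").astype(int)
for y in range(80,142,6): print(y,im[y,140:285:6].mean(1).astype(int))
E
```

```text
time_s: 6.1
tool_pos: [0.606, -0.1634, 0.6218]
tool_rot: [-180.0, 5.9, 165.3]
force: [-0.1, 0.3, 0.5]
grip_width: 0.0872
grasp_force: 0.0
6.1 [ 0.606  -0.1634  0.6218] [-179.96    5.89  165.31] [  6.   20.5  12.8  36.4  -5.4 117.6  90.4]
80 [ 63  77  87  95  96  97  97  97 175  78  45  98 100 100  97 100  82  74
  97  99  99  98  98  99  97]
86 [ 62  74  85  94 154 205 188 175 180 177 182 210 205 140 102  99  78  69
  98  99  97  99  98  98  97]
92 [ 61  73 194 173 217 220 221 206 201 195 219 219 215 205 190 176 193  73
  97 100  98  98  98  98  97]
98 [ 58  70 171 203 142 151 155 160 163 162 162 164 162 163 160 178 173 180
 175 103 102 102 102 101 102]
104 [ 61  70 160 136 155 159 163 163 164 141 165 167 167 168 170 168 168 165
 147 171 163 108 102 100 176]
110 [ 60  68 142  79 156 163 165 169 168 169 170 170 171 172 172 173 174 172
 171 164 151 147 106 175 156]
116 [ 60  67  82  94  91 164 173 173 174 173 173 175 175 176 181 175 175 177
 178 179 168 170 202 153 100]
122 [ 59  68  79  91  94 108 167 182 182 183 180 181 181 181 182 182 183 186
 188 191 200 161 107 101 143]
128 [ 59  65  79  90  93  95  95 127 157 105 202 203 203 198 201 204 205 133
 210 187 103 110  98 101 175]
134 [ 61  64  79  90  93  95  94  96 113 127  97 104 155 198 210 209  86 145
  99  96 106  84 106  98 174]
140 [ 58  63  78  87  93  96  95  97  98  84  99  98  97  98  98  98  95  97
 103 105 103 104  98  97  96]
```

At the J6 limit the tool tilts outward (pitch 5.9°), which is the direction the lid leans. I'll go on upward to about 24°.

```bash
python3 -m pendant '[{"tx":0,"ty":0,"tz":-1,"spin":1,"claw":0},{"tx":0,"ty":0,"tz":-1,"spin":1,"claw":0},{"tx":0,"ty":0,"tz":-1,"spin":1,"claw":0}]'; python3 - <<'E'
from h import *
o=env.get_obs();print(o['time_s'],o['tool_pos'].round(4),o['tool_rot'].round(2),o['qpos'].round(1))
print(Ro.from_euler('xyz',o['tool_rot'],degrees=True).as_matrix().round(3))
E
```

```text
time_s: 6.48
tool_pos: [0.5628, -0.1523, 0.6878]
tool_rot: [177.5, 11.9, 152.8]
force: [0.6, -0.1, -0.6]
grip_width: 0.0869
grasp_force: 0.0
6.475 [ 0.5628 -0.1523  0.6878] [177.52  11.85 152.84] [  2.1  14.2  16.8  36.6  -5.2 117.6  78.2]
[[-0.871  0.448  0.202]
 [ 0.447  0.893 -0.055]
 [-0.205  0.042 -0.978]]
```

```bash
python3 -m pendant '[{"tx":-0.3,"ty":0,"tz":-1,"spin":1,"claw":0},{"tx":-0.3,"ty":0.1,"tz":-1,"spin":1,"claw":0},{"tx":-0.3,"ty":0.1,"tz":-1,"spin":1,"claw":0},{"tx":-0.3,"ty":0.15,"tz":-1,"spin":1,"claw":0}]'; python3 - <<'E'
from h import *
o=env.get_obs();print(o['time_s'],o['tool_pos'].round(4),o['tool_rot'].round(2),o['qpos'].round(1))
print(Ro.from_euler('xyz',o['tool_rot'],degrees=True).as_matrix().round(3))
# lid ellipse in w3
im=cv2.imread("pics/w3r.png");z=np.load("w3.npz");W=[z[k] for k in z.files]
T=info("top")
f=lambda u,v:(u/1.56,v/1.56)
L=onz(W,f(231,155),.105);R=onz(W,f(422,190),.105);print(L.round(3),R.round(3),np.linalg.norm(L-R).round(3),((L+R)/2).round(3))
h=(L-R)/np.linalg.norm(L-R);print('h az',np.degrees(np.arctan2(h[1],h[0])))
c=(L+R)/2
for uv in [(312,130),(350,210)]:
    o_,d=ray(W,f(*uv));n=np.array([h[0],h[1],0]);s=((c-o_)@n)/(d@n);p=o_+d*s;print(p.round(3),np.linalg.norm(p-c).round(3))
E
```

```text
time_s: 6.98
tool_pos: [0.5412, -0.1481, 0.7688]
tool_rot: [169.6, 19.0, 135.4]
force: [0.1, 0.2, 0.4]
grip_width: 0.0869
grasp_force: 0.0
6.975 [ 0.5412 -0.1481  0.7688] [169.65  18.96 135.36] [ 1.000e-01  1.190e+01  2.020e+01  2.950e+01 -6.200e+00  1.176e+02
  6.230e+01]
[[-0.673  0.65   0.354]
 [ 0.665  0.741 -0.097]
 [-0.325  0.17  -0.93 ]]
[ 0.547 -0.332  0.105] [ 0.636 -0.143  0.105] 0.209 [ 0.592 -0.237  0.105]
h az -115.09692661027432
[ 0.561 -0.223  0.213] 0.113
[ 0.653 -0.266 -0.233] 0.345
```

```bash
python3 -m pendant '[{"tx":-0.2,"ty":0.1,"tz":-1,"spin":1,"claw":0},{"tx":-0.2,"ty":0.1,"tz":-1,"spin":1,"claw":0},{"tx":0,"ty":0,"tz":1,"spin":1,"claw":0},{"tx":0,"ty":0,"tz":1,"spin":1,"claw":0},{"tx":0,"ty":0,"tz":1,"spin":1,"claw":0},{"tx":0,"ty":0,"tz":1,"spin":1,"claw":0},{"tx":0,"ty":0,"tz":0.5,"spin":1,"claw":0},{"tx":0,"ty":0,"tz":0.5,"spin":1,"claw":0},{"tx":0,"ty":0,"tz":0,"spin":1,"claw":0},{"tx":0,"ty":0,"tz":0,"spin":1,"claw":0}]';  python3 - <<'E'
from h import *
o=env.get_obs();print(o['time_s'],o['tool_pos'].round(4),o['tool_rot'].round(2),o['qpos'].round(1))
R=Ro.from_euler('xyz',o['tool_rot'],degrees=True).as_matrix();print(R.round(3))
a=np.radians(-20);th=np.radians(23)
zt=np.array([np.sin(th)*np.cos(a),np.sin(th)*np.sin(a),-np.cos(th)])
c=np.array([.594,-.238,.103]);top=c-.1*zt;print('top',top)
print('az y',np.degrees(np.arctan2(R[1,1],R[0,1])),'z az',np.degrees(np.arctan2(R[1,2],R[0,2])),'tilt',np.degrees(np.arccos(-R[2,2])))
print('d tool',R.T@(top-.06*zt-o['tool_pos']))
E
```

```text
time_s: 8.22
tool_pos: [0.6186, -0.1713, 0.5812]
tool_rot: [156.0, 9.4, 95.0]
force: [-0.2, -0.2, 0.2]
grip_width: 0.0874
grasp_force: 0.0
8.225 [ 0.6186 -0.1713  0.5812] [155.98   9.41  95.02] [-10.2   0.3  23.   69.    0.9  85.   19.9]
[[-0.086  0.904  0.419]
 [ 0.983  0.146 -0.113]
 [-0.163  0.402 -0.901]]
top [ 0.55728328 -0.22463621  0.19505049]
az y 9.188583817488 z az -15.120009425140474 tilt 25.692229702248685
d tool [ 0.01674166 -0.21489389  0.2684335 ]
```

```bash
python3 -m pendant '[{"tx":0,"ty":-0.6,"tz":0.6,"spin":1,"claw":0},{"tx":0,"ty":-0.6,"tz":0.6,"spin":1,"claw":0},{"tx":0,"ty":-0.6,"tz":0.6,"spin":1,"claw":0},{"tx":0,"ty":-0.6,"tz":0.6,"spin":1,"claw":0},{"tx":0,"ty":0,"tz":0.6,"spin":1,"claw":0},{"tx":0,"ty":0,"tz":0,"spin":1,"claw":0},{"tx":0,"ty":0,"tz":0,"spin":1,"claw":0},{"tx":0,"ty":0,"tz":0,"spin":0,"claw":0}]';  cat > st.py <<'E'
from h import *
o=env.get_obs();print(o['time_s'],o['tool_pos'].round(4),o['qpos'].round(1))
R=Ro.from_euler('xyz',o['tool_rot'],degrees=True).as_matrix();print(R.round(3))
print('az y',np.degrees(np.arctan2(R[1,1],R[0,1])),'z az',np.degrees(np.arctan2(R[1,2],R[0,2])),'tilt',np.degrees(np.arccos(-R[2,2])))
E
cat > go.py <<'E'
from st import *
import sys
p=np.array(list(map(float,sys.argv[1:4])));print('d tool',(R.T@(p-o['tool_pos'])).round(4))
E
python3 go.py .535 -.216 .25
python3 - <<'E'
from h import *
W=info("wrist");im=cams.read_camera("wrist");np.savez("w4.npz",*W);cv2.imwrite("pics/w4.png",im[:,:,::-1])
E
```

```text
time_s: 9.22
tool_pos: [0.5731, -0.1937, 0.3966]
tool_rot: [154.4, -2.5, 69.8]
force: [0.9, 0.4, -0.8]
grip_width: 0.087
grasp_force: 0.0
9.225 [ 0.5731 -0.1937  0.3966] [-7.4 -9.1 21.  98.2  4.  64.6 -7.6]
[[ 0.345  0.84   0.419]
 [ 0.937 -0.329 -0.112]
 [ 0.044  0.432 -0.901]]
az y -21.424878166925517 z az -15.009990303443873 tilt 25.7341357842774
d tool [-0.0405 -0.088   0.1186]
```

View pics/w4.png

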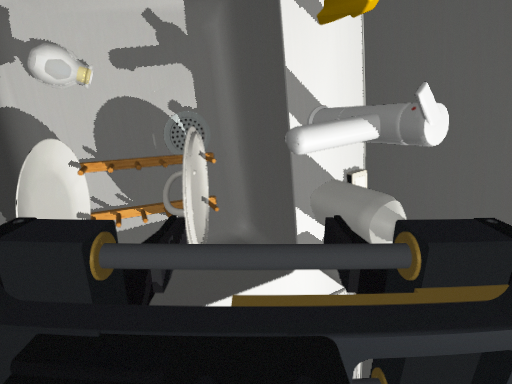

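The view looks nearly along the lid's plane. The lid is a thin ellipse with its left rim end at (192,127), spanning columns 184–210, and its handle is towards (172,190). The spout is at (345,130), the sieve at (187,133) and the bottle at (60,65).

```bash
python3 - <<'E'
from h import *
z=np.load("w4.npz");W=[z[k] for k in z.files]
a=np.radians(-20);th=np.radians(23)
zt=np.array([np.sin(th)*np.cos(a),np.sin(th)*np.sin(a),-np.cos(th)]);h=np.array([-np.sin(a),np.cos(a),0])
c=np.array([.594,-.238,.103])
print(proj(W,[c,c-.1*zt,c+.1*zt,c+.1*h,c-.1*h]).round(0))
p=[c+.1*(np.cos(t)*h-np.sin(t)*zt) for t in np.linspace(0,np.pi/2,4)];print(proj(W,p).round(0))
p=[c+.1*(np.cos(t)*h+np.sin(t)*zt) for t in np.linspace(0,np.pi/2,4)];print(proj(W,p).round(0))
print('sieve',onz(W,(187,133),0),'outlet',onz(W,(295,137),.30))
im=cv2.imread("pics/w4.png").mean(2).astype(int)
for y in range(124,216,8): print(y,im[y,168:220:2])
E
```

```text
[[195. 191.]
 [182. 210.]
 [203. 179.]
 [191. 126.]
 [200. 250.]]
[[191. 126.]
 [185. 137.]
 [181. 168.]
 [182. 210.]]
[[191. 126.]
 [196. 134.]
 [201. 153.]
 [203. 179.]]
sieve [ 0.63905717 -0.16156759  0.        ] outlet [ 0.67582195 -0.1739328   0.3       ]
124 [107 105  96 104  57 171 199 197  33 105  41  90  98  97 104  34  96 105
 103 102  98  97  97  97  96  97]
132 [106  91  35  91  80  72 107  82 123  99 172 156 104  87 100 123 104  69
  92 107 104 100  98  98  97  96]
140 [105  96 105  85 103  82  92 105  68 174 168 123 121 182 192 201 181 152
 104 107 103  98  97  96  96  97]
148 [ 99 108 107 104  98 106  67  71 151 175 149 149 166 183 192 202 215 206
 152  98  96  97  95  97  98  98]
156 [ 69  68  71  71  73  75  79  90 181 162 169 159 179 182 187 199 197 107
 121  72 103  78  82  86  97  97]
164 [ 74  77  73  80  89  89  87 115 197 187 183 180 177 179 184 194 207 218
 221 171  97  98  96  96  96  97]
172 [ 96  95  96  92 111 121 132 143 191 202 196 189 177 222 174 187 196 211
 220 223  96  97  97  97  98  98]
180 [122 125 107  84  96  97  96 149 195 215 208 199 176 178 179 183 191 205
 218 217 133  95  95  97  97  97]
188 [108  92  96  96  97  96  97 140 200 203 219 207 175 176 179 181 190 200
 212 221 172  97  97  96  95  97]
196 [ 93  95  96  96  95  97  97 128 216 211 223 218 175 176 176 178 185 123
 206 207 154  66  68  63  90  98]
204 [127  98  85  84  87  85  83  98 209 201 223 223 179 172 174 175 182 189
 200 184 124  56  56  84  96  95]
212 [ 67 122 129 132 136 137 138 140 216 185 222 225 220 171 172 174 178 184
 193 173 138  94  95  96  97  95]
```

```bash
python3 go.py .564 -.226 .182|tail -1; cat pics/../go.py >/dev/null
```

```text
d tool [-0.0432 -0.09    0.1932]
```

```bash
python3 -m pendant '[{"tx":-0.29,"ty":-0.6,"tz":0.4,"spin":0,"claw":0},{"tx":-0.29,"ty":-0.6,"tz":0.4,"spin":0,"claw":0},{"tx":-0.29,"ty":-0.6,"tz":0.4,"spin":0,"claw":0},{"tx":0,"ty":0,"tz":0.6,"spin":0,"claw":0},{"tx":0,"ty":0,"tz":0.6,"spin":0,"claw":0},{"tx":0,"ty":0,"tz":0,"spin":0,"claw":0}]'; python3 go.py .564 -.226 .182|tail -1
python3 - <<'E'
from h import *
W=info("wrist");im=cams.read_camera("wrist");s=cams.read_camera("scene")
np.savez("w5.npz",*W);cv2.imwrite("pics/w5r.png",im[:,:,::-1])
c=cv2.resize(s[130:300,200:330],None,fx=2.25,fy=2.25)
cv2.imwrite("pics/w5.png",np.hstack([im,c[:384,:288]])[:,:,::-1])
E
```

```text
time_s: 10.02
tool_pos: [0.5327, -0.2168, 0.2457]
tool_rot: [154.6, -2.4, 69.9]
force: [-0.5, -0.1, 0.5]
grip_width: 0.0872
grasp_force: 0.0
d tool [-0.0005  0.0021  0.0715]Traceback (most recent call last):
  File "<stdin>", line 5, in <module>
    return _nx.concatenate(arrs, 1, dtype=dtype, casting=casting)
           ~~~~~~~~~~~~~~~^^^^^^^^^^^^^^^^^^^^^^^^^^^^^^^^^^^^^^^
ValueError: all the input array dimensions except for the concatenation axis must match exactly, but along dimension 0, the array at index 0 has size 384 and the array at index 1 has size 382
```

```bash
python3 - <<'E'
from h import *
z=np.load("w5.npz");W=[z[k] for k in z.files]
a=np.radians(-20);th=np.radians(23)
zt=np.array([np.sin(th)*np.cos(a),np.sin(th)*np.sin(a),-np.cos(th)]);h=np.array([-np.sin(a),np.cos(a),0])
c=np.array([.596,-.239,.103])
for s in (-1,1): print(proj(W,[c+.1*(np.cos(t)*h+s*np.sin(t)*zt) for t in np.linspace(0,np.pi/2,5)]).round(0).tolist())
im=cv2.imread("pics/w5r.png").mean(2).astype(int)
for y in range(80,216,12): print(y,im[y,200:310:4])
E
```

```text
[[253.0, 90.0], [255.0, 94.0], [257.0, 118.0], [259.0, 161.0], [260.0, 212.0]]
[[253.0, 90.0], [252.0, 101.0], [252.0, 120.0], [252.0, 144.0], [252.0, 170.0]]
80 [101 102 191 194 180 115 114 114 114 114 110 102 102 102 103 102 103 100
 104 107 105 107 104 101  95  90  88  85]
92 [104 101 114 112  99 210  72 112 113 103  78 114 112  85 118 104 103 102
 104 106 105 107 106 102  96  89  89  87]
104 [103 114 111  97 111  67 111 136  91  54 110  66  95  93 173 123 103 102
 104 105 106 106 106 105  96  93  90  85]
116 [103 119 113 111 110 104 115  34 114 108  96  64 103  98 128 159 135 102
 105 105 107 107 106 104  98  93  91  87]
128 [103 104 111 112 108 114  47 113 111 113 134 139  91  99 121 180 179 103
 103 106 106 108 107 106  99  94  91  87]
140 [ 78  79  79  75  74  70  82  64  70  76  86  86  93 100  94 205 195  65
  93 104 107 107 107 107  99  95  90  87]
152 [101 103 104 102 104 103 104 102 103 101  87 107  92  98 104 210 207 124
 103 104 105 105 108 106  99  98  92  86]
164 [102 104 102 103 124 135 119 101 104 104  74 104  92  99 105 220 217 157
 103 102 106 107 106 106 103  97  91  88]
176 [103 102 107 134 107 104 101 104 104 103  69  76  88  98 107 214 224 191
 102 102 105 105 105 107 105  99  93  91]
188 [105 104 125 131  99 104 103 103 103 104  70  78  90  96 106 201 230 229
 103 104 104 105 105 107 104 100  94  90]
200 [ 71  65  81 136 132  87  91  93  95  94  94  91  88  97 103 218 235 234
 104 104 102 105 105 106 103 100  95  91]
212 [ 93  58  60  88 114 136 143 148 149 146 150 155 130  95 102 175 238 237
 108 102 105 104 104 106 105 104  95  89]
```

```bash
python3 -m pendant '[{"tx":0,"ty":0.06,"tz":0.7,"spin":0,"claw":0},{"tx":0,"ty":0.06,"tz":0.7,"spin":0,"claw":0},{"tx":0,"ty":0,"tz":0,"spin":0,"claw":0.8},{"tx":0,"ty":0,"tz":0,"spin":0,"claw":0.9},{"tx":0,"ty":0,"tz":0,"spin":0,"claw":1},{"tx":0,"ty":0,"tz":0,"spin":0,"claw":1},{"tx":0,"ty":0,"tz":0,"spin":0,"claw":1},{"tx":0,"ty":0,"tz":0,"spin":0,"claw":1},{"tx":0,"ty":0,"tz":0,"spin":0,"claw":1},{"tx":0,"ty":0,"tz":0,"spin":0,"claw":1}]' 45; python3 st.py
```

```text
time_s: 11.38
tool_pos: [0.5684, -0.2263, 0.1877]
tool_rot: [154.4, -2.4, 70.0]
force: [-0.7, 0.7, 0.0]
grip_width: 0.0151
grasp_force: 0.5
11.375 [ 0.5684 -0.2263  0.1877] [ -5.8  -2.   26.2 116.2  -2.4  39.9   1.4]
[[ 0.342  0.841  0.42 ]
 [ 0.939 -0.326 -0.113]
 [ 0.042  0.432 -0.901]]
az y -21.198311547468794 z az -15.017665578770549 tilt 25.75466019696665
```

```bash
python3 -m pendant '[{"tx":0,"ty":0,"tz":0,"spin":0,"claw":1},{"tx":0,"ty":0,"tz":0,"spin":0,"claw":1},{"tx":0,"ty":0,"tz":0,"spin":0,"claw":1}]' 50
```

```text
time_s: 11.75
tool_pos: [0.5664, -0.2253, 0.1864]
tool_rot: [154.7, -2.4, 70.0]
force: [-8.0, 3.7, 5.4]
grip_width: 0.0062
grasp_force: 47.5
```

```bash
python3 -m pendant '[{"tx":0,"ty":0,"tz":-0.4,"spin":0,"claw":1},{"tx":0,"ty":0,"tz":-0.6,"spin":0,"claw":1},{"tx":0,"ty":0.1,"tz":-0.6,"spin":0,"claw":1},{"tx":0,"ty":0.25,"tz":-0.6,"spin":0,"claw":1},{"tx":0,"ty":0.25,"tz":-0.6,"spin":0,"claw":1},{"tx":0,"ty":0.25,"tz":-0.6,"spin":0,"claw":1},{"tx":0,"ty":0,"tz":0,"spin":0,"claw":1},{"tx":0,"ty":0,"tz":0,"spin":0,"claw":1},{"tx":0,"ty":0,"tz":0,"spin":0,"claw":1}]' 55; python3 st.py
```

```text
time_s: 12.88
tool_pos: [0.532, -0.2206, 0.3566]
tool_rot: [154.6, -2.4, 70.0]
force: [0.2, -0.7, -3.6]
grip_width: 0.0054
grasp_force: 54.0
12.875 [ 0.532  -0.2206  0.3566] [ -5.5 -12.9  22.8 105.4   4.3  61.   -3.9]
[[ 0.342  0.842  0.417]
 [ 0.939 -0.326 -0.112]
 [ 0.042  0.429 -0.902]]
az y -21.173172134641238 z az -15.052467415791499 tilt 25.552079541408553
```

```bash
python3 -m pendant '[{"tx":0,"ty":0.35,"tz":-0.7,"spin":0,"claw":1},{"tx":0,"ty":0.4,"tz":-0.9,"spin":0,"claw":1},{"tx":0,"ty":0.4,"tz":-0.9,"spin":0,"claw":1},{"tx":0,"ty":0.4,"tz":-0.9,"spin":0,"claw":1},{"tx":0,"ty":0.4,"tz":-0.9,"spin":0,"claw":1},{"tx":0,"ty":0.4,"tz":-0.9,"spin":0,"claw":1},{"tx":0,"ty":0.4,"tz":-0.9,"spin":0,"claw":1},{"tx":0,"ty":0.4,"tz":-0.9,"spin":0,"claw":1},{"tx":0,"ty":0.4,"tz":-0.9,"spin":0,"claw":1},{"tx":0,"ty":0.4,"tz":-0.9,"spin":0,"claw":1}]'; python3 st.py
```

```text
time_s: 14.12
tool_pos: [0.5149, -0.2382, 0.8021]
tool_rot: [153.5, -1.9, 69.2]
force: [0.6, 1.3, -5.3]
grip_width: 0.0051
grasp_force: 54.4
14.125 [ 0.5149 -0.2382  0.8021] [ 14.4  12.9  19.1  24.5 -12.2 116.9   2.8]
[[ 0.355  0.831  0.428]
 [ 0.934 -0.331 -0.13 ]
 [ 0.033  0.446 -0.895]]
az y -21.734816750398068 z az -16.966613357993594 tilt 26.553827215994396
```

```bash
python3 -m pendant '[{"tx":0,"ty":0.2,"tz":-1,"spin":0,"claw":1},{"tx":0,"ty":0.2,"tz":-1,"spin":0,"claw":1},{"tx":0,"ty":0.2,"tz":-1,"spin":0,"claw":1},{"tx":0,"ty":0.2,"tz":-1,"spin":0,"claw":1},{"tx":0,"ty":0.2,"tz":-1,"spin":0,"claw":1}]'; python3 st.py
```

```text
time_s: 14.75
tool_pos: [0.4162, -0.1977, 0.8962]
tool_rot: [143.3, -2.0, 69.8]
force: [1.2, 0.2, -4.2]
grip_width: 0.0054
grasp_force: 54.0
14.75 [ 0.4162 -0.1977  0.8962] [ 17.7   3.3  10.5  22.6  -7.7 117.6   1.3]
[[ 0.345  0.746  0.57 ]
 [ 0.938 -0.296 -0.18 ]
 [ 0.034  0.597 -0.802]]
az y -21.635649293895604 z az -17.511493532525726 tilt 36.716830185575986
```

```bash
python3 -m pendant '[{"tx":0,"ty":0.3,"tz":-1,"spin":0,"claw":1},{"tx":0,"ty":0.3,"tz":-1,"spin":0,"claw":1},{"tx":0,"ty":0.3,"tz":-1,"spin":0,"claw":1},{"tx":0,"ty":0,"tz":0,"spin":0,"claw":1}]'; python3 st.py; python3 - <<'E'
from h import *
im=cams.read_camera("wrist");s=cams.read_camera("top")
cv2.imwrite("pics/w6r.png",im[:,:,::-1]);cv2.imwrite("pics/t6.png",s[:,:,::-1])
E
```

```text
time_s: 15.25
tool_pos: [0.3589, -0.1767, 0.9461]
tool_rot: [136.6, -1.8, 69.8]
force: [-0.5, 0.3, -4.0]
grip_width: 0.0054
grasp_force: 54.3
15.25 [ 0.3589 -0.1767  0.9461] [ 20.7  -1.1   7.2  20.3  -7.3 117.6   1. ]
[[ 0.346  0.675  0.652]
 [ 0.938 -0.272 -0.215]
 [ 0.032  0.686 -0.727]]
az y -21.96741777693186 z az -18.277471815687548 tilt 43.38255530889121
```

```bash
python3 go.py .436 -.103 .427|tail -1;python3 go.py .599 -.157 .245|tail -1
```

```text
d tool [ 0.0791 -0.322   0.4092]
d tool [ 0.0789 -0.3204  0.6594]
```

View pics/w6r.png

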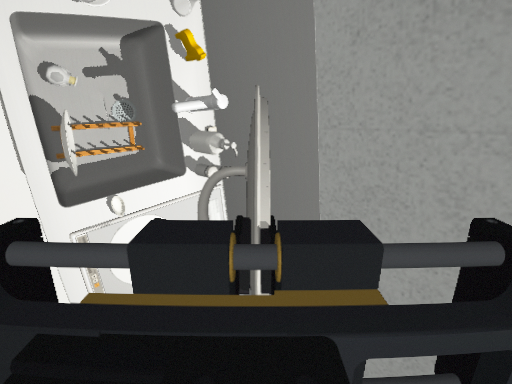

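The lid is held edge-on between the pads (column 256, far rim end at (258,88)) with its handle on the robot side at (215,195). The plate (68,140) and bottle (60,73) look undisturbed. I'll bring the lid down to the approach line.

```bash
python3 -m pendant '[{"tx":0.158,"ty":-0.644,"tz":0.818,"spin":0,"claw":1},{"tx":0.158,"ty":-0.644,"tz":0.818,"spin":0,"claw":1},{"tx":0.158,"ty":-0.644,"tz":0.818,"spin":0,"claw":1},{"tx":0.158,"ty":-0.644,"tz":0.818,"spin":0,"claw":1},{"tx":0.158,"ty":-0.644,"tz":0.818,"spin":0,"claw":1},{"tx":0.158,"ty":-0.644,"tz":0.818,"spin":0,"claw":1},{"tx":0.158,"ty":-0.644,"tz":0.818,"spin":0,"claw":1},{"tx":0.158,"ty":-0.644,"tz":0.818,"spin":0,"claw":1},{"tx":0.158,"ty":-0.644,"tz":0.818,"spin":0,"claw":1},{"tx":0.158,"ty":-0.644,"tz":0.818,"spin":0,"claw":1}]'; python3 go.py .599 -.157 .245; python3 - <<'E'
from h import *
from st import R,o
W=info("wrist")
for d in (.08,.09,.1):
    q=[o['tool_pos']+R@np.array([.1*np.cos(t),0,d-.1*np.sin(t)]) for t in np.linspace(-.5,1.2,60)]
    p=proj(W,q);print(d,p[p[:,1].argmin()].round(1))
E
```

```text
time_s: 16.6
tool_pos: [0.5126, -0.1721, 0.6141]
tool_rot: [144.1, -2.7, 68.7]
force: [-0.9, -1.1, -3.8]
grip_width: 0.0053
grasp_force: 54.6
16.6 [ 0.5126 -0.1721  0.6141] [ 16.5 -17.2  -1.2  84.    1.1  77.2  -6.9]
[[ 0.363  0.744  0.561]
 [ 0.931 -0.32  -0.178]
 [ 0.047  0.586 -0.809]]
az y -23.271437880087237 z az -17.60423837057207 tilt 36.034185417742044
d tool [ 0.0281 -0.157   0.3442]
16.6 [ 0.5126 -0.1721  0.6141] [ 16.5 -17.2  -1.2  84.    1.1  77.2  -6.9]
[[ 0.363  0.744  0.561]
 [ 0.931 -0.32  -0.178]
 [ 0.047  0.586 -0.809]]
az y -23.271437880087237 z az -17.60423837057207 tilt 36.034185417742044
0.08 [255.8  74.6]
0.09 [255.7  76.3]
0.1 [255.7  77.8]
```

```bash
python3 - <<'E'
import numpy as np
from scipy.optimize import least_squares
d=[(18.4,83.2,78.5,.65,.2385),(-17.2,84,77.2,.541,.614),(-1.1,20.3,117.6,.400,.946),(3.3,22.6,117.6,.4608,.8962)]
def fk(p,j):
    a=np.radians(np.cumsum(j));L1,L2,L3,h,e=p
    r=L1*np.sin(a[0])+L2*np.sin(a[1])+L3*np.sin(a[2])+e*np.cos(a[2]);z=h+L1*np.cos(a[0])+L2*np.cos(a[1])+L3*np.cos(a[2])-e*np.sin(a[2]);return np.array([r,z])
f=lambda p:np.concatenate([fk(p,q[:3])-q[3:] for q in d])
s=least_squares(f,[.4,.4,.25,.3,0]);p=s.x;print(p.round(3),f(p).round(4))
for tilt in (36,40,43):
  for r,z in [(.62,.245),(.62,.3),(.62,.4),(.62,.5),(.66,.45),(.66,.6)]:
    g=lambda j:np.append(fk(p,j)-[r,z],(np.sum(j)-(180-tilt))*.01)
    q=least_squares(g,[-5,110,40]);print(tilt,r,z,q.x.round(0),q.cost<1e-6)
E
```

```text
[0.467 0.514 0.352 0.25  0.   ] [ 0.     -0.0002 -0.0001  0.0002  0.0005  0.0001 -0.0005 -0.0001]
36 0.62 0.245 [ -8. 119.  33.] True
36 0.62 0.3 [-11. 115.  40.] True
36 0.62 0.4 [-12. 105.  52.] True
36 0.62 0.5 [-12.  93.  63.] True
36 0.66 0.45 [-7. 95. 56.] True
36 0.66 0.6 [-4. 75. 73.] True
40 0.62 0.245 [-10. 122.  28.] True
40 0.62 0.3 [-13. 118.  35.] True
40 0.62 0.4 [-15. 108.  46.] True
40 0.62 0.5 [-14.  97.  57.] True
40 0.66 0.45 [-10.  99.  51.] True
40 0.66 0.6 [-7. 79. 68.] True
43 0.62 0.245 [-11. 125.  23.] True
43 0.62 0.3 [-14. 120.  31.] True
43 0.62 0.4 [-16. 111.  42.] True
43 0.62 0.5 [-16. 100.  54.] True
43 0.66 0.45 [-12. 102.  47.] True
43 0.66 0.6 [-9. 82. 63.] True
```

```bash
python3 - <<'E'
import numpy as np
from scipy.optimize import least_squares
p=[.467,.514,.352,.25]
def fk(j):
    a=np.radians(np.cumsum(j));return np.array([sum(p[i]*np.sin(a[i]) for i in range(3)),p[3]+sum(p[i]*np.cos(a[i]) for i in range(3))])
for tilt,r,z in [(43,.4,.946),(44,.45,.88),(44,.5,.8),(44,.55,.75),(44,.6,.68),(44,.66,.6),(44,.66,.5),(44,.66,.4),(44,.66,.3),(44,.66,.245),(44,.62,.245),(36,.54,.614),(36,.5,.75),(40,.45,.85)]:
    q=least_squares(lambda j:np.append(fk(j)-[r,z],(np.sum(j)-(180-tilt))*.01),[-5,90,40]);print(tilt,r,z,q.x.round(0),q.cost<1e-6)
E
python3 go.py .43 -.14 .92 | tail -1
```

```text
43 0.4 0.946 [ -1.  20. 118.] True
44 0.45 0.88 [-10.  45. 102.] True
44 0.5 0.8 [-15.  62.  89.] True
44 0.55 0.75 [-14.  68.  82.] True
44 0.6 0.68 [-13.  77.  72.] True
44 0.66 0.6 [-10.  84.  62.] True
44 0.66 0.5 [-12.  97.  51.] True
44 0.66 0.4 [-12. 108.  40.] True
44 0.66 0.3 [ -9. 117.  28.] True
44 0.66 0.245 [ -6. 121.  21.] True
44 0.62 0.245 [-12. 126.  22.] True
36 0.54 0.614 [-17.  84.  77.] True
36 0.5 0.75 [-13.  63.  94.] True
40 0.45 0.85 [-11.  48. 103.] True
d tool [ 0.0143  0.1076 -0.2994]
```

```bash
python3 -m pendant '[{"tx":0,"ty":0.3,"tz":-1,"spin":0,"claw":1},{"tx":0,"ty":0.3,"tz":-1,"spin":0,"claw":1},{"tx":0,"ty":0.3,"tz":-1,"spin":0,"claw":1},{"tx":0,"ty":0.3,"tz":-1,"spin":0,"claw":1},{"tx":0,"ty":0.3,"tz":-1,"spin":0,"claw":1},{"tx":0,"ty":0.3,"tz":-1,"spin":0,"claw":1},{"tx":0,"ty":0.3,"tz":-1,"spin":0,"claw":1},{"tx":0,"ty":0.3,"tz":-1,"spin":0,"claw":1},{"tx":0,"ty":0,"tz":0,"spin":0,"claw":1}]'; python3 go.py .61 -.05 .68
```

```text
time_s: 17.73
tool_pos: [0.378, -0.1386, 0.9288]
tool_rot: [139.2, -3.2, 69.3]
force: [-0.3, -0.1, -4.0]
grip_width: 0.0053
grasp_force: 54.6
17.725 [ 0.378  -0.1386  0.9288] [ 35.9  -1.4 -17.8  22.8  -1.2 117.6  -4.9]
[[ 0.353  0.696  0.626]
 [ 0.934 -0.301 -0.191]
 [ 0.056  0.652 -0.756]]
az y -23.421513238795058 z az -16.989305134376743 tilt 40.891066733277846
d tool [ 0.1507 -0.0276  0.3164]
```

```bash
python3 -m pendant '[{"tx":0,"ty":0.3,"tz":-1,"spin":0,"claw":1},{"tx":0.39,"ty":-0.17,"tz":0.93,"spin":0,"claw":1},{"tx":0.39,"ty":-0.17,"tz":0.93,"spin":0,"claw":1},{"tx":0.39,"ty":-0.17,"tz":0.93,"spin":0,"claw":1},{"tx":0.39,"ty":-0.17,"tz":0.93,"spin":0,"claw":1},{"tx":0.39,"ty":-0.17,"tz":0.93,"spin":0,"claw":1},{"tx":0.39,"ty":-0.17,"tz":0.93,"spin":0,"claw":1},{"tx":0.39,"ty":-0.17,"tz":0.93,"spin":0,"claw":1},{"tx":0.39,"ty":-0.17,"tz":0.93,"spin":0,"claw":1},{"tx":0.39,"ty":-0.17,"tz":0.93,"spin":0,"claw":1}]'; python3 go.py .632 -.026 .4
```

```text
time_s: 18.98
tool_pos: [0.6432, -0.0263, 0.5901]
tool_rot: [137.4, -3.3, 69.8]
force: [0.6, -0.9, -4.2]
grip_width: 0.0052
grasp_force: 54.6
18.975 [ 0.6432 -0.0263  0.5901] [ 39.3 -11.  -38.8  82.8   5.9  64.9 -23.5]
[[ 0.344  0.678  0.65 ]
 [ 0.937 -0.29  -0.193]
 [ 0.058  0.675 -0.735]]
az y -23.19314671839425 z az -16.543101873988856 tilt 42.6637938930492
d tool [-0.0146 -0.1361  0.1325]
```

```bash
python3 -m pendant '[{"tx":-0.06,"ty":-0.6,"tz":0.616,"spin":0,"claw":1},{"tx":-0.06,"ty":-0.6,"tz":0.616,"spin":0,"claw":1},{"tx":-0.06,"ty":-0.6,"tz":0.616,"spin":0,"claw":1},{"tx":-0.06,"ty":-0.6,"tz":0.616,"spin":0,"claw":1},{"tx":0,"ty":0,"tz":0,"spin":0,"claw":1}]'; python3 go.py .63 -.026 .245
```

```text
time_s: 19.6
tool_pos: [0.6348, -0.0277, 0.4138]
tool_rot: [137.9, -3.2, 69.8]
force: [-0.2, -0.3, -4.3]
grip_width: 0.0056
grasp_force: 54.6
19.6 [ 0.6348 -0.0277  0.4138] [ 37.9 -14.7 -38.2 105.    5.4  46.6 -26.5]
[[ 0.346  0.684  0.643]
 [ 0.937 -0.292 -0.193]
 [ 0.056  0.669 -0.741]]
az y -23.12019932544198 z az -16.721839064891746 tilt 42.15944340820058
d tool [-0.0095 -0.1167  0.1218]
```

```bash
python3 -m pendant '[{"tx":-0.05,"ty":-0.58,"tz":0.6,"spin":0,"claw":1},{"tx":-0.05,"ty":-0.58,"tz":0.6,"spin":0,"claw":1},{"tx":-0.1,"ty":-0.58,"tz":0.6,"spin":0,"claw":1},{"tx":-0.15,"ty":-0.58,"tz":0.6,"spin":0,"claw":1},{"tx":0,"ty":0,"tz":0,"spin":0,"claw":1}]'; python3 go.py .596 -.157 .245
```

```text
time_s: 20.23
tool_pos: [0.6302, -0.0348, 0.2522]
tool_rot: [137.5, -3.2, 69.7]
force: [-0.5, 0.5, -3.6]
grip_width: 0.0056
grasp_force: 54.7
20.225 [ 0.6302 -0.0348  0.2522] [ 43.4 -10.2 -46.9 120.2  16.6  27.8 -39.4]
[[ 0.347  0.678  0.648]
 [ 0.936 -0.292 -0.195]
 [ 0.057  0.675 -0.736]]
az y -23.281926882400054 z az -16.783758497240775 tilt 42.606308491221206
d tool [-0.1267  0.0076  0.007 ]
```

```bash
python3 -m pendant '[{"tx":-0.6,"ty":0.04,"tz":0.035,"spin":0,"claw":1},{"tx":-0.64,"ty":0.04,"tz":0.035,"spin":0,"claw":1},{"tx":-0.64,"ty":0.04,"tz":0.035,"spin":0,"claw":1},{"tx":-0.64,"ty":0.04,"tz":0.035,"spin":0,"claw":1},{"tx":0,"ty":0,"tz":0,"spin":0,"claw":1},{"tx":0,"ty":0,"tz":0,"spin":0,"claw":1}]'; python3 go.py .596 -.157 .245; python3 - <<'E'
from h import *
from st import R,o
c=o['tool_pos']+R[:,2]*.09;W=info("wrist");T=info("top")
im=cams.read_camera("wrist");s=cams.read_camera("scene");t=cams.read_camera("top")
print('c',c,'proj top',proj(T,[c,c+.1*R[:,0],c-.1*R[:,0],[.684,-.183,.3]]).round(0).tolist(),'wrist',proj(W,[c,c+.1*R[:,0],[.684,-.183,.29]]).round(0).tolist())
a=cv2.resize(s[90:310,180:380],(400,440));b=cv2.resize(t[70:290,170:370],(400,440))
cv2.imwrite("pics/f1.png",np.hstack([a,b])[:,:,::-1])
E
```

```text
time_s: 20.98
tool_pos: [0.6002, -0.1557, 0.2519]
tool_rot: [136.9, -3.3, 69.8]
force: [0.3, 0.2, -3.8]
grip_width: 0.0051
grasp_force: 54.8
20.975 [ 0.6002 -0.1557  0.2519] [ 36.7 -11.6 -24.5 123.7  -2.   23.8  -9.3]
[[ 0.345  0.671  0.656]
 [ 0.937 -0.289 -0.196]
 [ 0.058  0.682 -0.729]]
az y -23.306787114256647 z az -16.651012150491244 tilt 43.22911005400029
d tool [-0.003  -0.0072  0.0025]
20.975 [ 0.6002 -0.1557  0.2519] [ 36.7 -11.6 -24.5 123.7  -2.   23.8  -9.3]
[[ 0.345  0.671  0.656]
 [ 0.937 -0.289 -0.196]
 [ 0.058  0.682 -0.729]]
az y -23.306787114256647 z az -16.651012150491244 tilt 43.22911005400029
c [ 0.65922933 -0.1733965   0.18633775] proj top [[268.0, 160.0], [231.0, 145.0], [304.0, 174.0], [274.0, 136.0]] wrist [[256.0, 198.0], [256.0, 77.0], [387.0, 215.0]]
```

View pics/f1.png

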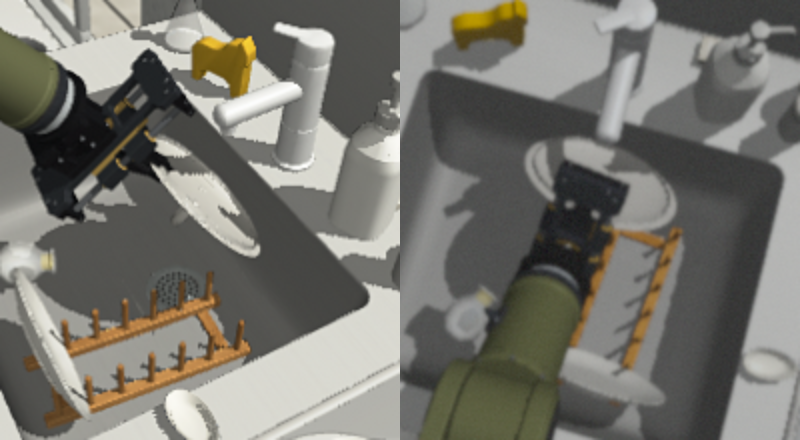

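The lid is under the spout. In the top panel its rim spans (524,160)–(676,205), with its middle in line with the spout end at (610,135). It is inner side up at about 45°, clear of the rack and wall. The plate and bottle look unmoved, and the wrist feels only the lid's weight. I'll hand the job in.

```bash
python3 -m pendant '[{"tx":0,"ty":0,"tz":0,"spin":0,"claw":1},{"tx":0,"ty":0,"tz":0,"spin":0,"claw":1},{"tx":0,"ty":0,"tz":0,"spin":0,"claw":1}]'; python3 -c "
from cell import env
print(env.sign_off())"
```

```text
time_s: 21.5
tool_pos: [0.5983, -0.1562, 0.2487]
tool_rot: [137.1, -3.3, 69.7]
force: [0.6, -0.4, -4.4]
grip_width: 0.0056
grasp_force: 54.8
the job is handed in; nothing more can be done
None
```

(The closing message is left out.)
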